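# Lay out the kit for the next soil sample

### The job

Set out the weighing kit for the next soil sample: put the open moisture tin in the middle of the balance pan and then set its lid squarely on it; stand the red-capped sample jar midway between the balance and the white dish; stand the amber bottle on the robot's side of the dish (straight in front of it, seen from the robot), about 2 cm clear of the rim, and the small glass vial to the left of the bottle as the robot sees it, level with it, with about 3 cm of clear space between them. Keep jar, bottle and vial upright throughout, and leave the rubber stopper and the steel spatula where they lie. Leave everything standing free.

Things in the scene. Friction and masses are not known exactly. Their poses are not given: they have to be found in the camera images.
- tin: open round aluminium moisture tin, outside diameter 56, height 32, wall 2.5, inner diameter 51, 60 g; origin at the centre of its underside, z up; stands upright on the table at the start
- lid: aluminium lid of the tin, 40 g; from the origin (centre of the underside) up: a boss of diameter 38, height 5, that drops loosely into the tin; a disc of diameter 62 from 5 to 9; a dark round knob of diameter 16 from 9 to 31. z up; stands on its boss on the table at the start. Seated, the disc lies on the tin's rim, the lid's origin 27 above the tin's
- jar: small sample jar, clear with brown contents and a red screw cap: diameter 60 (cap 62), height 70, the cap from 55 up, about 200 g; origin at the centre of its underside, z up. (The big red-capped jars at the back, diameter 90, are not part of the job.)
- bottle: small amber bottle with a black cap: body diameter 42 up to a height of 52, narrowing to the neck, cap diameter 26, total height 82, about 100 g; origin at the centre of its underside, z up. (The large amber bottles with paper funnels at the back are not part of the job.)
- vial: small glass vial with a white cap: diameter 28, cap diameter 26, total height 50, the cap from 40 up, 30 g; origin at the centre of its underside, z up
- dish: shallow round white dish, empty, fixed to the table: rim diameter 140, height 20; origin at the centre of its underside; its axes are parallel to the world's (x away from the robot, y to the robot's left)
- balance: white electronic balance, fixed to the table, 180 (its x, front to back) by 130 (its y) and 50 high, with a round steel pan on top of it and a display at its front end (towards the robot); origin at the centre of its underside; may be turned by up to 0.15 rad
- pan (a point): centre of the top of the balance's round steel pan, diameter 110, 60 above the table; it lies 25 behind the balance's centre along the balance's x; the pan does not give
- stopper: bystander: black rubber stopper standing on the table, diameter 30 at its foot, 22 high; origin at the centre of its underside; leave it
- spatula: bystander: steel lab spatula lying flat, 160 long, up to 18 wide, 5 thick; its x runs along it (from -80 at the handle's end to +80 at the blade's); origin on its underside; leave it
There are look-alikes about, which are no part of the job. Leave any blue look-alike of the dish alone.

How it is judged:
On the way, in this order (a step that is already met when the one before it is completed fails the run):
1. the tin stands in the middle of the balance pan, without its lid, let go (horizontal distance between tin and pan below 0.015 m and z of tin in the frame of pan between -0.004 and 0.004 m and angle between tin's own z axis and vertical below 0.08 rad and horizontal distance between lid and tin above 0.04 m and contact force between tin and the fingers below 0.1 N), for 0.2 s.
2. the lid is seated on the tin, the tin on the pan (horizontal distance between tin and pan below 0.015 m and z of tin in the frame of pan between -0.004 and 0.004 m and angle between each of tin, lid's own z axis and vertical below 0.08 rad and horizontal distance between lid and tin below 0.009 m and z of lid in the frame of tin between 0.0235 and 0.0305 m), for 0.2 s.
At the end, for the whole second after the job is handed in: Tin on the pan within 15 mm of centre, lid flat on it within 9; jar 172-240 mm from dish and balance centres, x within 35 of the dish; bottle 98-138 in front of dish centre, within 18 sideways; vial level (93-140 in front), 47-85 left of the bottle. All upright, released, at rest (all of step 2 and horizontal distance between jar and dish between 0.172 and 0.24 m and horizontal distance between jar and balance between 0.172 and 0.24 m and x of jar in the frame of dish between -0.035 and 0.035 m and x of bottle in the frame of dish between -0.138 and -0.098 m and y of bottle in the frame of dish between -0.018 and 0.018 m and x of vial in the frame of dish between -0.14 and -0.093 m and horizontal distance between vial and bottle between 0.047 and 0.085 m and y of vial in the frame of dish between 0.03 and 0.11 m and angle between each of jar, bottle, vial's own z axis and vertical below 0.1 rad and height (world z) of jar between -0.004 and 0.004 m and height (world z) of bottle between -0.004 and 0.004 m and height (world z) of vial between -0.004 and 0.004 m and linear speed of each of tin, lid, jar, bottle, vial below 0.02 m/s); the robot touches nothing.
It fails at once if the jar is tipped over (angle between jar's own z axis and vertical above 0.6 rad).
It fails at once if the bottle is tipped over (angle between bottle's own z axis and vertical above 0.6 rad).
It fails at once if the vial is tipped over (angle between vial's own z axis and vertical above 0.6 rad).
It fails at once if the stopper is disturbed (moved over 25 mm) (distance of stopper from where it was at the start of the episode above 0.025 m).
It fails at once if the spatula is disturbed (moved over 25 mm) (distance of spatula from where it was at the start of the episode above 0.025 m).
It also fails if it takes over 128 s, if anything falls off the work surface, if the arm or the gripper's body presses on something with over 40 N, if the wrist force passes 120 N, or if a joint passes its speed limit or range.

### The arm

A 6-joint arm with a two-finger parallel gripper is mounted at the origin on the work surface. World frame = base frame: x ahead of the robot, y to its left, z up, the work surface at z = 0. Lengths are in m, angles in rad, forces in N, time in s.
With the tool pointing down it reaches from about 0.3 to 0.875 m from the base axis. Payload 4.2 kg.
Tool frame: the origin (TCP) lies on the centre line of the jaws, within the pads' length; the fingertips stand 14 mm ahead of it and the grasp point (between the pads) lies 5 mm behind it; z points along the fingers, y is the direction in which the jaws open and shut (so a half turn about z gives the same grasp; the last joint's range is limited). The gripper opens to 85 mm and grips with 20 to 120 N. Pads are 22 mm wide; open, the fingers measure 114 mm over their backs; the gripper's body (76 mm by 85 mm) begins 54 mm behind the grasp point. The pads swing forward as they close: fully open they stand 13 mm farther back than shut.
Start: joints at [-1.294, 0.32, 1.565, -0, 1.257, -0.02], TCP at [0.168, -0.55, 0.245] pointing down, gripper open.
Joint ranges: [-3.11, 3.11], [-0.84, 2.01], [0.21, 2.61], [-1.34, 4.49], [0.05, 2.63], [-2.56, 2.56]. Speed limits (rad/s): [2.57, 2.57, 3.14, 3.14, 3.14, 3.14].

### API

Orientations are given as [roll, pitch, yaw] about the fixed x, y, z axes, in that order (R = Rz(yaw) Ry(pitch) Rx(roll)).
In Python, from cell import read_state, grab_frame, ctrl gives the robot as it stands.
- The arm moves only by the tool carry_out, never from a script. Its arguments are lists of equal length, an entry for each row: "dp": the shift along the world's x, y, z in mm, a list of three; "twist": the turn, a rotation vector about the world's x, y, z in rad, a list of three; "grip": the finger opening in mm, from 0 to 85.4. In form: {"dp": [[x, y, z], ...], "twist": [[rx, ry, rz], ...], "grip": [grip, ...]}. A call has 1 to 12 rows; each row is the pose to reach, as a shift and turn from the pose commanded when the call began; what a row does not reach only later rows make up. A row lasts 1/10 s, in which the tool goes at most 50 mm and 8.59 degrees, less where a joint would pass 70% of its speed; a pose out of reach is approached as far as the arm can. A call with a gripper value outside its range is refused whole. The fingers move at their own pace and stop on an object; "newtons" is the grip in N (left out, the last holds). Time passes only in rows, so rows that repeat a pose let the fingers close. It gives the time, the measured TCP pose, the force and the opening at its end, in the units of the state.
- read_state(): the state, without advancing time (a new reading comes with each control period).
- grab_frame(name): name is "side" or "top"; returns a dict with "image" (480x640x3 uint8, red, green, blue), "mtx" (3x3 intrinsics, pixels), "dist" ([k1, k2, p1, p2, k3] as OpenCV has them; the pictures are not rectified), "R" (3x3) and "t" (3): a world point X has camera coordinates R X + t. Camera axes: x right, y down, z forward; pixel columns grow to the right and rows downward; lengths in m; the calibration is good to about 2 mm. A picture is of the moment at which its call begins. There is no depth.
- ctrl.job_done(): hands the job in, once; it reports no verdict.
The state is a dict: "t": time; "joint_pos": joint angles; "dq": joint speeds; "joint_efforts": joint torques, N m; "position": TCP position; "eef_rot": TCP orientation; "force": force on the tool from outside, world axes, zero at the start; "ft_torque": the same for the moment, N m; "width": finger opening in m.
Only numpy, scipy, OpenCV 4.12 (cv2) and the standard library are available. Lean on these libraries where they do the work, as an engineer would, in place of code of your own. Each camera call takes 0.05 s, during which the arm holds its last target. There are 200 camera calls.

## Working session

There is one attempt and no reset: what is moved stays moved. The work goes in short steps, Python scripts to look and compute and a tool call to move; the robot and the scene stay as the last step left them, time stands still between calls to the robot, and variables do not carry over. Pictures are saved under pics/ and viewed, about 12 in all and at most 16, crops included, and the job is handed in when it is done.

Besides the shell and the picture viewer there is one more tool, called after "Request:" as name(argument=value, ...) on one line, values as JSON. carry_out: Moves the arm, as the interface text tells. Its arguments: {"type":"object","properties":{"dp":{"type":"array","items":{"type":"array","items":{"type":"number"}}},"twist":{"type":"array","items":{"type":"array","items":{"type":"number"}}},"grip":{"type":"array","items":{"type":"number"}},"newtons":{"type":"number"}},"required":["dp","twist","grip"]}

```bash
mkdir -p pics; cat > h.py <<'E'
import numpy as np, cv2
from cell import read_state, grab_frame, ctrl
def snap(n,f):
    d=grab_frame(n); cv2.imwrite(f'pics/{f}.png',cv2.cvtColor(d['image'],cv2.COLOR_RGB2BGR)); np.savez(f'pics/{f}.npz',**d); return d
def px2w(f,pts,z):
    d=np.load(f'pics/{f}.npz'); u=cv2.undistortPoints(np.array(pts,float).reshape(-1,1,2),d['mtx'],d['dist']).reshape(-1,2)
    R,t=d['R'],d['t']; c=-R.T@t; r=np.c_[u,np.ones(len(u))]@R
    z=np.broadcast_to(z,(len(u),)); return c+r*((z-c[2])/r[:,2])[:,None]
def w2px(f,X):
    d=np.load(f'pics/{f}.npz'); return cv2.projectPoints(np.array(X,float).reshape(-1,1,3),cv2.Rodrigues(d['R'])[0],d['t'],d['mtx'],d['dist'])[0].reshape(-1,2)
E
python3 - <<'E'
from h import *
for n in('top','side'):
    d=snap(n,n+'0'); print(n,-d['R'].T@d['t'],d['R'][2],d['mtx'][0,0])
s=read_state(); print(s['t'],s['position'],s['eef_rot'],s['width'])
E
```

```text
top [ 0.4173347  -0.06309892  1.00192219] [ 0.07282704  0.02196082 -0.99710278] 433.9649150219855
side [0.28333759 0.61794358 0.85377259] [ 0.21606924 -0.62759155 -0.74795918] 477.7423286037136
0.1 [ 0.16806007 -0.5494668   0.24453209] [-3.13995474e+00 -2.57589164e-05  2.96850066e-01] 0.08529295065800949
```

View pics/top0.png

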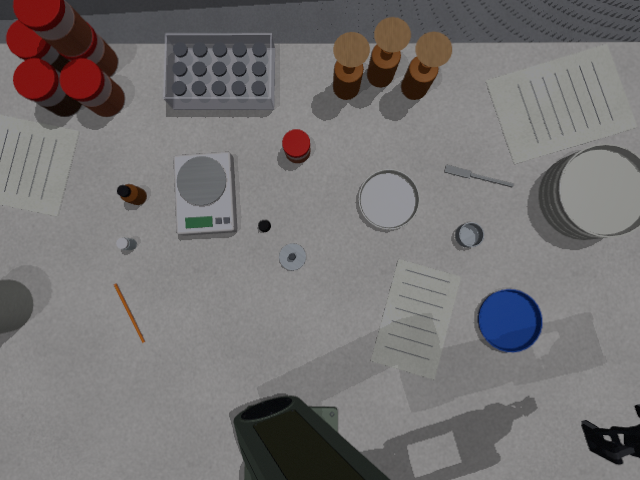

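View pics/side0.png

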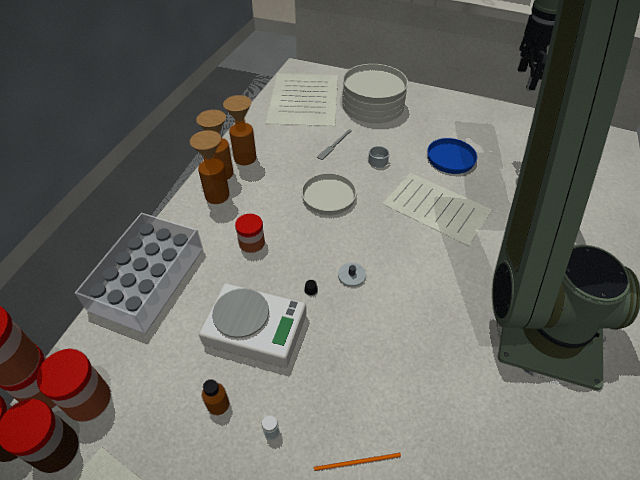

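The top view has image right = −y and image up = +x. It shows the tin (469,235), lid (292,257), jar (296,146), bottle (131,194), vial (125,244), dish (388,200), balance (205,193), stopper (264,226) and spatula (480,176). The side view shows the same objects. Next I'll enlarge the top view.

```bash
python3 - <<'E'
from h import *
im=cv2.imread('pics/top0.png')
a=cv2.resize(im[120:270,105:305],None,fx=4,fy=4,interpolation=cv2.INTER_CUBIC)
b=cv2.resize(im[120:270,280:520],None,fx=3.33,fy=3.33,interpolation=cv2.INTER_CUBIC)
cv2.imwrite('pics/a.png',a); cv2.imwrite('pics/b.png',b)
E
```

```text
(no output)
```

View pics/a.png

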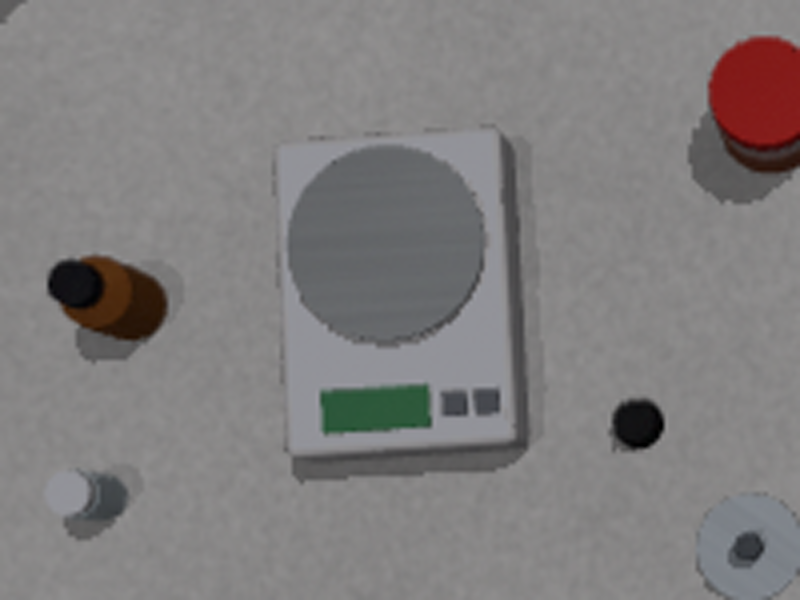

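View pics/b.png

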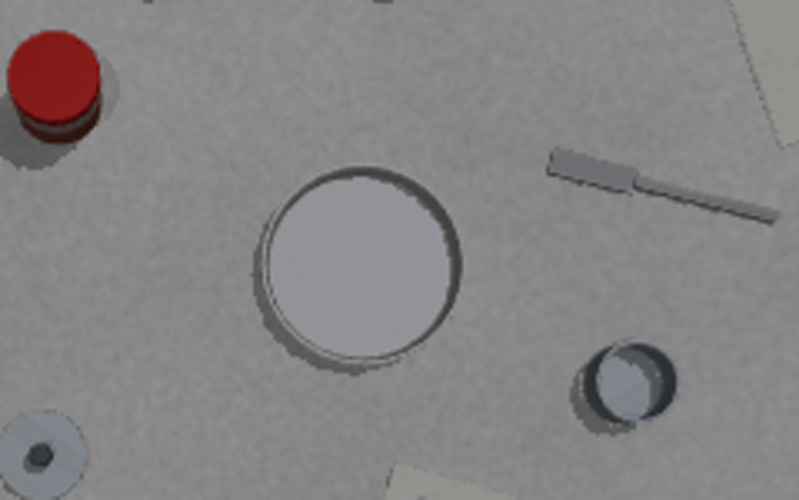

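```bash
python3 - <<'E'
from h import *
A=lambda x,y:(x/4+105-.375,y/4+120-.375)
B=lambda x,y:(x/3.333+280-.35,y/3.333+120-.35)
P={'bottle':(A(75,284),.082),'vial':(A(69,492),.05),'pan':(A(387,244),.06),'jar':(B(54,76),.07),'lidK':(B(41,452),.031),'lid':(A(750,547),.009),'dish':(B(362,267),.02),'tin':(B(636,383),.032),'stop':(A(638,423),.022),
'dL':(B(262,267),.02),'dR':(B(462,267),.02),'tL':(B(594,383),.032),'tR':(B(677,383),.032),'b1':(A(278,146),.05),'b2':(A(499,128),.05),'b3':(A(516,442),.05),'b4':(A(291,456),.05),'sp1':(B(552,160),.004),'sp2':(B(776,216),.004)}
for k,(p,z) in P.items():
    w=px2w('top0',[p],z)[0]; print(k,np.round(w*1000,1),np.round(np.hypot(*w[:2]),3),np.round(w2px('side0',[w])[0],1))
E
python3 -c "
import cv2
im=cv2.imread('pics/side0.png')
cv2.imwrite('pics/c.png',cv2.resize(im[140:450,190:400],None,fx=2.6,fy=1.9,interpolation=cv2.INTER_CUBIC))"
```

```text
bottle [575.2 364.3  82. ] 0.681 [210.9 384. ]
vial [464.4 377.9  50. ] 0.599 [268.7 420.8]
pan [602.1 201.9  60. ] 0.635 [240.6 310.3]
jar [685.4  -6.6  70. ] 0.685 [248.4 222.1]
lidK [439.6   1.8  31. ] 0.44 [351.1 266. ]
lid [437.5   2.9   9. ] 0.438 [351.3 272.7]
dish [ 567.4 -215.2   20. ] 0.607 [329.1 190.8]
tin [ 488.4 -394.9   32. ] 0.628 [378.7 152. ]
stop [507.2  66.5  22. ] 0.512 [311.3 282.4]
dL [ 567.1 -147.2   20. ] 0.586 [319.8 208.8]
dR [ 567.7 -283.    20. ] 0.634 [337.7 174. ]
tL [ 488.2 -367.1   32. ] 0.611 [376.  158.1]
tR [ 488.6 -421.9   32. ] 0.646 [381.3 146.2]
b1 [659.3 267.5  50. ] 0.712 [199.2 331.5]
b2 [669.9 143.4  50. ] 0.685 [224.4 280.5]
b3 [493.7 130.2  50. ] 0.511 [306.  300.6]
b4 [485.1 254.9  50. ] 0.548 [285.6 355.2]
sp1 [ 645.4 -349.5    4. ] 0.734 [318.8 156.9]
sp2 [ 606.5 -502.2    4. ] 0.787 [349.1 129. ]
```

View pics/c.png

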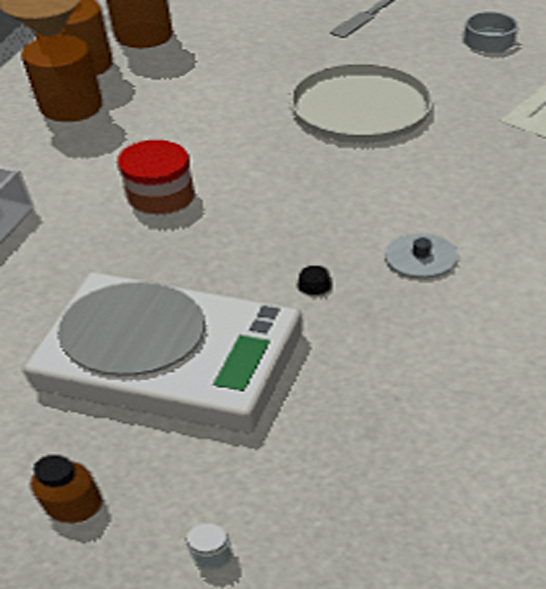

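Cap, rim and pan points from the top view project into the side view to within about 3 px. That gives dish (567,−215), balance (577,200, yaw 0.075), pan (602,202) and tin (488,−395). The sizes also check out: dish 136 against 140, tin 55 against 56, balance 125 × 175 against 130 × 180. I'll fetch the tin first.

Request:
carry_out(dp=[[40,19,0],[80,38,0],[120,58,0],[160,77,0],[200,96,0],[240,115,-20],[280,135,-50],[320,154,-80],[320,154,-120],[320,154,-150],[320,154,-150],[320,154,-150]], twist=[[0,0,0],[0,0,0],[0,0,0],[0,0,0],[0,0,0],[0,0,0],[0,0,0],[0,0,0],[0,0,0],[0,0,0],[0,0,0],[0,0,0]], grip=[85,85,85,85,85,85,85,85,85,85,85,85], newtons=25)

```text
t: 1.3
position: [0.4882, -0.396, 0.0954]
eef_rot: [-3.141, 0.0, 0.297]
force: [0.1, -0.0, 0.6]
width: 0.0853
```

```bash
python3 - <<'E'
from h import *
for n in('top','side'): snap(n,n+'1')
a=cv2.resize(cv2.imread('pics/top1.png')[150:300,400:560],None,fx=3,fy=3)
b=cv2.resize(cv2.imread('pics/side1.png')[70:220,300:460],None,fx=2,fy=3)
cv2.imwrite('pics/d.png',np.hstack([a,b])); s=read_state(); print(s['position'],s['eef_rot'],s['t'])
E
```

```text
[ 0.48898747 -0.39706335  0.09749907] [ 3.13820015e+00 -2.14570460e-03  2.96183908e-01] 1.4
```

View pics/d.png

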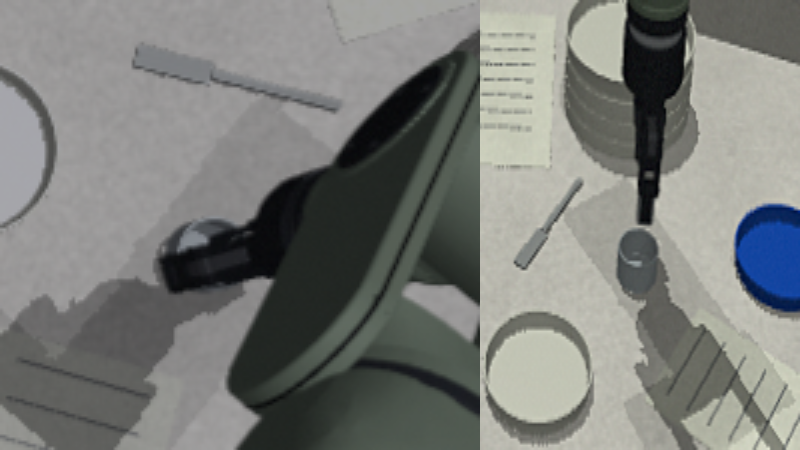

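The gripper hangs over the tin with the jaws straddling it. Lowering and closing.

Request:
carry_out(dp=[[0,0,-25],[0,0,-50],[0,0,-72],[0,0,-72],[0,0,-72],[0,0,-72],[0,0,-72],[0,0,-72],[0,0,-72],[0,0,-72],[0,0,-72],[0,0,-72]], twist=[[0,0,0],[0,0,0],[0,0,0],[0,0,0],[0,0,0],[0,0,0],[0,0,0],[0,0,0],[0,0,0],[0,0,0],[0,0,0],[0,0,0]], grip=[85,85,85,85,45,45,45,45,45,45,45,45])

```text
t: 2.6
position: [0.4893, -0.3971, 0.026]
eef_rot: [3.137, -0.002, 0.297]
force: [-0.7, -0.8, 5.6]
width: 0.0547
```

Request:
carry_out(dp=[[0,0,10],[0,0,40],[0,0,80],[0,0,120],[0,0,160],[0,0,160],[0,0,160]], twist=[[0,0,0],[0,0,0],[0,0,0],[0,0,0],[0,0,0],[0,0,0],[0,0,0]], grip=[45,45,45,45,45,45,45])

```text
t: 3.3
position: [0.4884, -0.396, 0.1851]
eef_rot: [3.139, -0.002, 0.297]
force: [0.3, -0.4, -1.4]
width: 0.0544
```

```bash
python3 - <<'E'
from h import *
for i in range(3): s=read_state(); print(s['position'],s['eef_rot'],s['force'],s['width']); snap('side','side2')
E
```

```text
[ 0.48837672 -0.39597424  0.18513054] [ 3.13904758e+00 -1.62705484e-03  2.96900195e-01] [ 0.30709113 -0.35311516 -1.40965915] 0.054401927746396676
[ 0.4877098  -0.39541923  0.18337716] [-3.14118559e+00  2.38996960e-04  2.96838771e-01] [ 0.31106435  0.31859826 -1.38980946] 0.054502093107091726
[ 0.48740775 -0.39521789  0.18234204] [-3.13961221e+00  1.29758678e-03  2.96811610e-01] [-1.47627265 -0.38900372 -0.21336418] 0.054345338689969665
```

Request:
carry_out(dp=[[4,20,0],[11,60,0],[20,105,0],[29,152,0],[38,200,0],[47,247,0],[56,295,0],[65,342,0],[74,390,0],[83,437,0],[92,485,0],[101,532,0]], twist=[[0,0,0],[0,0,0],[0,0,0],[0,0,0],[0,0,0],[0,0,0],[0,0,0],[0,0,0],[0,0,0],[0,0,0],[0,0,0],[0,0,0]], grip=[45,45,45,45,45,45,45,45,45,45,45,45])

```text
t: 4.65
position: [0.588, 0.139, 0.1822]
eef_rot: [-3.141, 0.002, 0.297]
force: [1.3, -1.1, -0.3]
width: 0.0544
```

Request:
carry_out(dp=[[6,32,0],[12,62,0],[13,65,-20],[13,65,-50],[13,65,-70],[13,65,-70],[13,65,-70],[13,65,-70]], twist=[[0,0,0],[0,0,0],[0,0,0],[0,0,0],[0,0,0],[0,0,0],[0,0,0],[0,0,0]], grip=[45,45,45,45,45,45,45,45])

```text
t: 5.45
position: [0.6027, 0.2016, 0.1145]
eef_rot: [-3.142, -0.002, 0.297]
force: [0.5, 0.1, -0.1]
width: 0.0546
```

```bash
python3 - <<'E'
from h import *
for n in('top','side'): snap(n,n+'3')
a=cv2.resize(cv2.imread('pics/top3.png')[130:260,140:280],None,fx=2.8,fy=4)
b=cv2.resize(cv2.imread('pics/side3.png')[250:380,180:320],None,fx=2.8,fy=4)
cv2.imwrite('pics/e.png',np.hstack([a,b])); s=read_state(); print(s['position'],s['eef_rot'],s['t'],s['width'])
E
```

```text
[0.60281503 0.20139567 0.11474909] [-3.14159191e+00 -2.47716858e-03  2.96668818e-01] 5.55 0.05417538260266553
```

View pics/e.png

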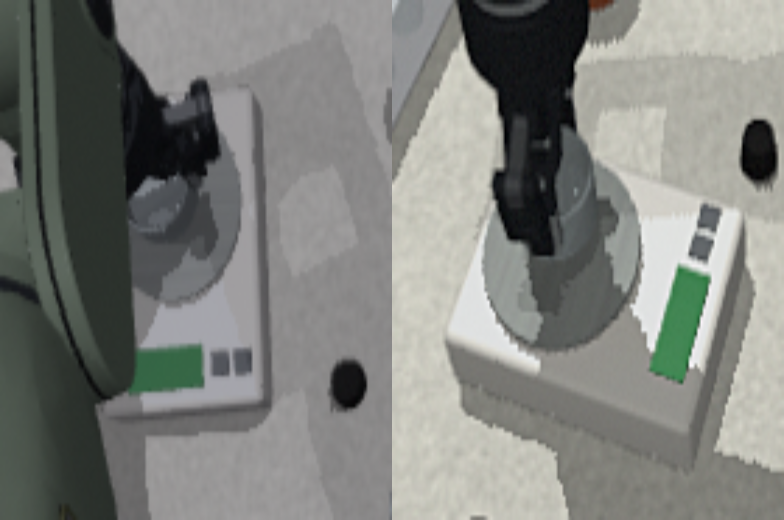

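```bash
python3 - <<'E'
from h import *
print(px2w('top3',[(199,189.5),(140+130/2.8,180)],[.122,.122]))
c=np.array([.602,.2015,.122]);a=np.linspace(0,2*np.pi,60)
r=np.c_[c[0]+.028*np.cos(a),c[1]+.028*np.sin(a),0*a+.122]
p=np.array([.602,.202,.06])+.055*np.c_[np.cos(a),np.sin(a),0*a]
out=[]
for f,(r0,c0) in {'top3':(130,140),'side3':(250,180)}.items():
    im=cv2.resize(cv2.imread(f'pics/{f}.png')[r0:r0+130,c0:c0+140],None,fx=2.8,fy=4)
    for X,col in((r,(0,255,255)),(r-[0,0,.032],(0,255,0)),(p,(0,0,255))):
        q=(w2px(f,X)-[c0,r0]+.5)*[2.8,4]-.5; cv2.polylines(im,[np.int32(q)],True,col,1)
    out.append(im)
cv2.imwrite('pics/f.png',np.hstack(out))
E
```

```text
[[0.57138821 0.18885786 0.122     ]
 [0.59107462 0.21545255 0.122     ]]
```

View pics/f.png

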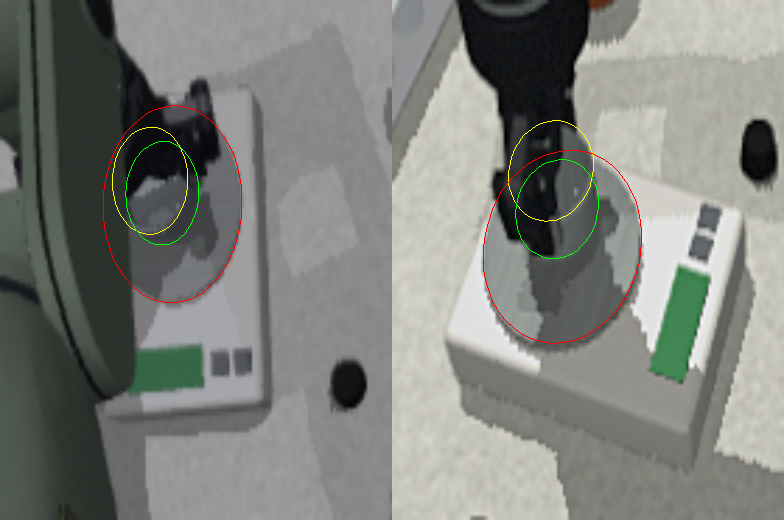

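The projected rim (yellow) and base (green) match the held tin to about 2–3 mm, with the tin slightly towards the robot. I'll add +2 mm in x, set it down and release.

Request:
carry_out(dp=[[2,0,-12],[2,0,-24],[2,0,-29],[2,0,-30],[2,0,-30],[2,0,-30],[2,0,-30],[2,0,-30],[2,0,-30],[2,0,-30],[2,0,-30]], twist=[[0,0,0],[0,0,0],[0,0,0],[0,0,0],[0,0,0],[0,0,0],[0,0,0],[0,0,0],[0,0,0],[0,0,0],[0,0,0]], grip=[45,45,45,45,45,45,70,70,70,70,70])

```text
t: 6.65
position: [0.604, 0.2011, 0.0828]
eef_rot: [3.141, 0.001, 0.297]
force: [0.6, -0.2, -0.4]
width: 0.0701
```

Request:
carry_out(dp=[[0,0,20],[0,0,60],[0,0,100],[-30,-30,110],[-65,-70,110],[-100,-110,110],[-130,-150,110],[-163,-190,100],[-166,-199,50],[-166,-199,10],[-166,-199,0],[-166,-199,0]], twist=[[0,0,0],[0,0,0],[0,0,0],[0,0,0],[0,0,0],[0,0,0],[0,0,0],[0,0,0],[0,0,0],[0,0,0],[0,0,0],[0,0,0]], grip=[75,75,75,50,50,50,50,50,50,50,50,50])

```text
t: 7.85
position: [0.4377, 0.0022, 0.0825]
eef_rot: [-3.141, 0.003, 0.297]
force: [-0.2, 0.2, 0.8]
width: 0.0499
```

```bash
python3 - <<'E'
from h import *
for n in('top','side'): snap(n,n+'4')
a=cv2.resize(cv2.imread('pics/top4.png')[140:300,165:325],None,fx=2.5,fy=3.4)
b=cv2.resize(cv2.imread('pics/side4.png')[210:370,210:370],None,fx=2.5,fy=3.4)
cv2.imwrite('pics/g.png',np.hstack([a,b])); s=read_state(); print(s['position'],s['eef_rot'],s['t'],s['width'])
E
```

```text
[0.43987875 0.00243241 0.0845857 ] [ 3.14068851e+00 -2.54683150e-03  2.97467116e-01] 7.95 0.04939723082651143
```

View pics/g.png

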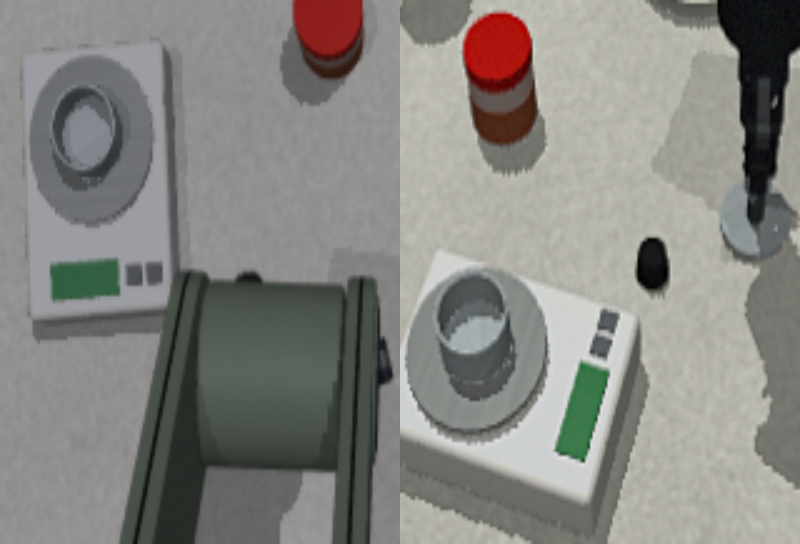

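The tin stands upright on the pan, rim centre at about (84,128) in the crop, and the gripper is above the lid knob. Checking the tin-to-pan offset.

```bash
python3 - <<'E'
from h import *
print(px2w('top4',[(165+84.5/2.5-.3,140+128.5/3.4-.35),(165+91.5/2.5-.3,140+139.5/3.4-.35)],[.092,.06]))
print(px2w('side4',[(210+474/2.5-.3,210+310/3.4-.35),(210+477/2.5-.3,210+349/3.4-.35)],[.092,.06]))
E
```

```text
[[0.60261721 0.19920658 0.092     ]
 [0.6019297  0.20202808 0.06      ]]
[[0.31599367 0.09522193 0.092     ]
 [0.30856731 0.09837319 0.06      ]]
```

Request:
carry_out(dp=[[0,0,-25],[0,0,-45],[0,0,-54],[0,0,-54],[0,0,-54],[0,0,-54],[0,0,-54],[0,0,-54],[0,0,-54],[0,0,-54],[0,0,-54]], twist=[[0,0,0],[0,0,0],[0,0,0],[0,0,0],[0,0,0],[0,0,0],[0,0,0],[0,0,0],[0,0,0],[0,0,0],[0,0,0]], grip=[50,50,50,50,8,8,8,8,8,8,8])

```text
t: 9.05
position: [0.4391, 0.0021, 0.0304]
eef_rot: [3.141, -0.002, 0.297]
force: [0.4, 0.7, 6.7]
width: 0.0143
```

Request:
carry_out(dp=[[0,0,8],[0,0,35],[0,0,75],[0,0,115],[0,0,140],[25,30,160],[55,65,160],[85,100,160],[115,137,160],[145,175,160],[162,196,160],[162,196,160]], twist=[[0,0,0],[0,0,0],[0,0,0],[0,0,0],[0,0,0],[0,0,0],[0,0,0],[0,0,0],[0,0,0],[0,0,0],[0,0,0],[0,0,0]], grip=[8,8,8,8,8,8,8,8,8,8,8,8])

```text
t: 10.25
position: [0.6018, 0.201, 0.189]
eef_rot: [-3.141, -0.001, 0.3]
force: [-0.4, -0.6, -0.5]
width: 0.0146
```

```bash
python3 - <<'E'
from h import *
for n in('top','side'): snap(n,n+'5')
s=read_state(); print(s['position'],s['eef_rot'],s['t'],s['width'],s['force'])
a=np.linspace(0,2*np.pi,60)[:,None];o=np.c_[np.cos(a),np.sin(a),0*a]
z=s['position'][2]-.028
out=[]
for f,(r0,c0) in {'top5':(110,140),'side5':(200,170)}.items():
    im=cv2.resize(cv2.imread(f'pics/{f}.png')[r0:r0+150,c0:c0+150],None,fx=2.65,fy=4)
    for X,col in((np.array([.602,.1992,z+.009])+.031*o,(0,255,255)),(np.array([.6025,.1995,.092])+.028*o,(0,255,0))):
        q=(w2px(f,X)-[c0,r0]+.5)*[2.65,4]-.5; cv2.polylines(im,[np.int32(q)],True,col,1)
    out.append(im)
cv2.imwrite('pics/i.png',np.hstack(out))
E
```

```text
[0.5995917  0.19812808 0.1890647 ] [3.14111399e+00 1.67943393e-03 2.97605353e-01] 10.35 0.014862902778950539 [-0.49080142 -0.11939392 -0.53467837]
```

View pics/i.png

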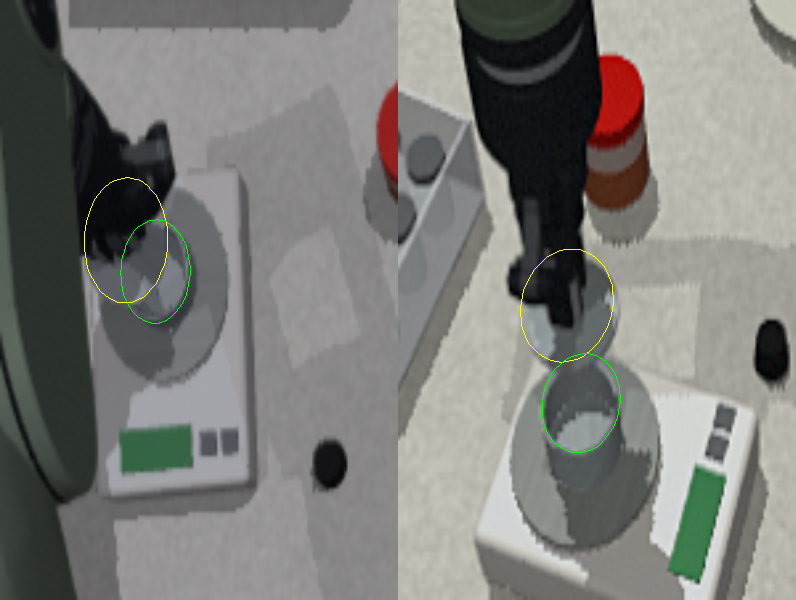

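The lid hangs level from its knob above the tin. It and the tin show the same side-camera bias, so they are aligned to about 2 mm. Shifting (+2,+1), lowering and releasing.

Request:
carry_out(dp=[[2,1,-25],[2,1,-50],[2,1,-62],[2,1,-67],[2,1,-71],[2,1,-72],[2,1,-72],[2,1,-72],[2,1,-72],[2,1,-72]], twist=[[0,0,0],[0,0,0],[0,0,0],[0,0,0],[0,0,0],[0,0,0],[0,0,0],[0,0,0],[0,0,0],[0,0,0]], grip=[8,8,8,8,8,8,8,35,35,35])

```text
t: 11.35
position: [0.6023, 0.1992, 0.1177]
eef_rot: [3.142, -0.001, 0.297]
force: [-0.4, -0.1, -0.4]
width: 0.0352
```

Request:
carry_out(dp=[[0,0,10],[0,0,40],[0,0,70],[20,-45,70],[40,-95,70],[60,-140,70],[80,-185,40],[83,-205,0],[83,-206,0],[83,-206,0]], twist=[[0,0,0],[0,0,0],[0,0,0],[0,0,0],[0,0,0],[0,0,0],[0,0,0],[0,0,0],[0,0,0],[0,0,0]], grip=[40,40,85,85,85,85,85,85,85,85])

```text
t: 12.35
position: [0.6847, -0.0074, 0.1166]
eef_rot: [-3.14, 0.002, 0.295]
force: [-0.6, 0.5, 1.1]
width: 0.0854
```

```bash
python3 - <<'E'
from h import *
for n in('top','side'): snap(n,n+'6')
s=read_state(); print(s['position'],s['eef_rot'],s['t'],s['width'],s['force'])
a=cv2.resize(cv2.imread('pics/top6.png')[110:260,165:325],None,fx=2.5,fy=4)
b=cv2.resize(cv2.imread('pics/side6.png')[190:340,200:360],None,fx=2.5,fy=4)
cv2.imwrite('pics/j.png',np.hstack([a,b]))
E
```

```text
[ 0.68604225 -0.00580326  0.11930512] [ 3.14110528e+00 -2.97271218e-03  2.97508352e-01] 12.45 0.08468253384433262 [ 0.41431274 -0.12447135  1.01107174]
```

View pics/j.png

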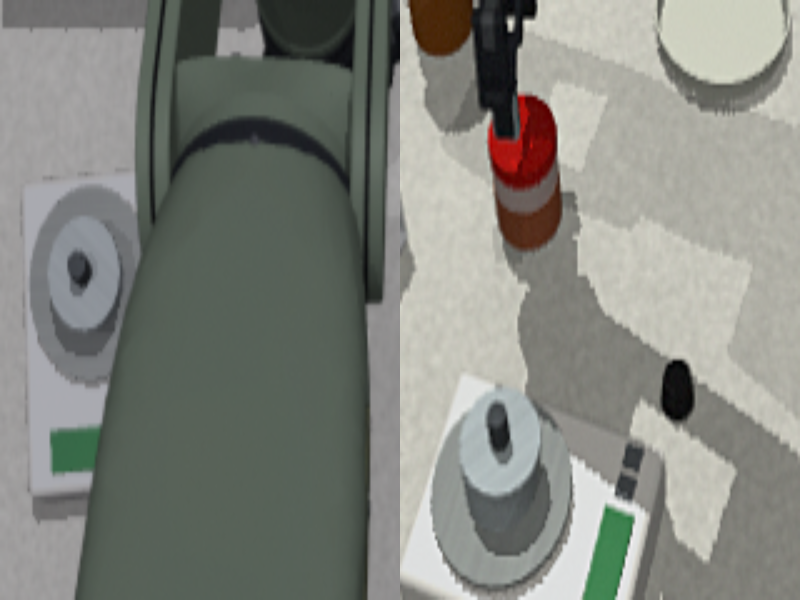

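The lid sits flat on the tin on the pan and the gripper is above the jar. Gripping the jar by its cap.

Request:
carry_out(dp=[[0,0,-25],[0,0,-50],[0,0,-57],[0,0,-57],[0,0,-57],[0,0,-57],[0,0,-57],[0,0,-57],[0,0,-57],[0,0,-57]], twist=[[0,0,0],[0,0,0],[0,0,0],[0,0,0],[0,0,0],[0,0,0],[0,0,0],[0,0,0],[0,0,0],[0,0,0]], grip=[85,85,85,85,50,50,50,50,50,50], newtons=35)

```text
t: 13.45
position: [0.6865, -0.0066, 0.0627]
eef_rot: [3.141, -0.004, 0.297]
force: [0.1, 1.0, 5.6]
width: 0.0608
```

Request:
carry_out(dp=[[0,0,5],[0,0,18],[-15,0,25],[-50,0,25],[-85,0,25],[-110,0,25],[-113,0,25],[-113,0,25]], twist=[[0,0,0],[0,0,0],[0,0,0],[0,0,0],[0,0,0],[0,0,0],[0,0,0],[0,0,0]], grip=[50,50,50,50,50,50,50,50])

```text
t: 14.25
position: [0.5723, -0.007, 0.0863]
eef_rot: [3.141, -0.001, 0.297]
force: [-0.2, 0.9, -1.0]
width: 0.0608
```

Request:
carry_out(dp=[[0,0,-12],[0,0,-22],[0,0,-25],[0,0,-25],[0,0,-25],[0,0,-25],[0,0,-25],[0,0,-25],[0,0,-25],[0,0,-5],[0,0,40],[0,0,85]], twist=[[0,0,0],[0,0,0],[0,0,0],[0,0,0],[0,0,0],[0,0,0],[0,0,0],[0,0,0],[0,0,0],[0,0,0],[0,0,0],[0,0,0]], grip=[50,50,50,50,50,82,82,82,82,82,82,82])

```text
t: 15.45
position: [0.5715, -0.0069, 0.1704]
eef_rot: [-3.141, 0.003, 0.297]
force: [1.2, -0.3, 0.2]
width: 0.0819
```

Request:
carry_out(dp=[[0,0,35],[0,40,35],[0,87,35],[0,134,35],[1,181,35],[2,228,35],[3,275,35],[3,322,35],[3,365,35],[3,371,0],[3,371,-35],[3,371,-35]], twist=[[0,0,0],[0,0,0],[0,0,0],[0,0,0],[0,0,0],[0,0,0],[0,0,0],[0,0,0],[0,0,0],[0,0,0],[0,0,0],[0,0,0]], grip=[82,82,82,82,82,82,82,82,82,82,82,82])

```text
t: 16.65
position: [0.572, 0.3629, 0.1293]
eef_rot: [3.138, 0.012, 0.298]
force: [-0.7, -0.3, -0.1]
width: 0.0818
```

```bash
python3 - <<'E'
from h import *
for n in('top','side'): snap(n,n+'7')
s=read_state(); print(s['position'],s['eef_rot'],s['t'],s['width'],s['force'])
a=cv2.resize(cv2.imread('pics/top7.png')[120:270,80:320],None,fx=1.67,fy=4)
b=cv2.resize(cv2.imread('pics/side7.png')[190:460,180:360],None,fx=2.2,fy=2.22)
cv2.imwrite('pics/k.png',np.hstack([a,b[:599] if len(b)>600 else cv2.resize(b,(396,600))]))
E
```

```text
[0.5751784  0.3639851  0.13507861] [3.14115593e+00 1.25029184e-03 2.96589549e-01] 16.75 0.08205349759126275 [0.25075374 0.40382248 0.48620274]
```

View pics/k.png

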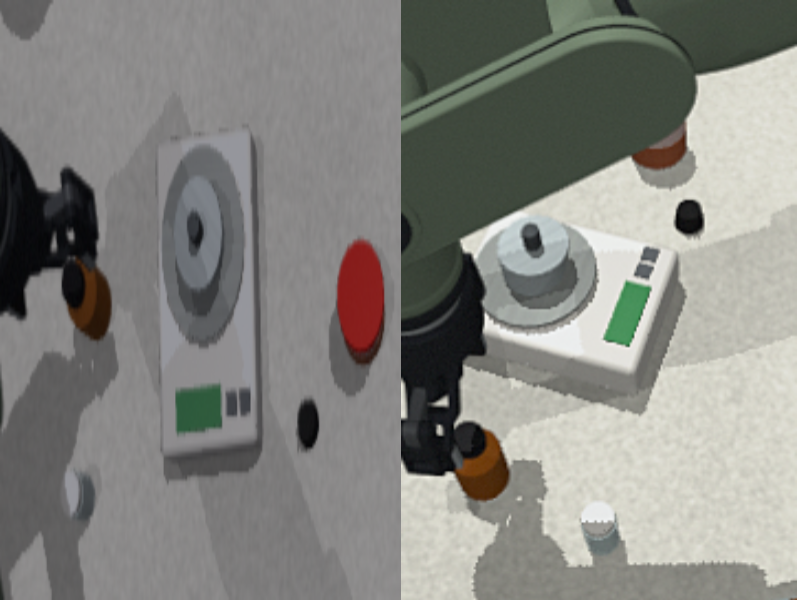

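The jar stands upright in its new place with its cap centre at about (296,195) in the full image. The lid is still seated. The gripper is above the bottle.

Request:
carry_out(dp=[[0,0,-30],[0,0,-60],[0,0,-85],[0,0,-98],[0,0,-98],[0,0,-98],[0,0,-98],[0,0,-98],[0,0,-98],[0,0,-98],[0,0,-98],[0,0,-98]], twist=[[0,0,0],[0,0,0],[0,0,0],[0,0,0],[0,0,0],[0,0,0],[0,0,0],[0,0,0],[0,0,0],[0,0,0],[0,0,0],[0,0,0]], grip=[82,82,82,82,82,35,35,35,35,35,35,35], newtons=25)

```text
t: 17.95
position: [0.5762, 0.3649, 0.0393]
eef_rot: [-3.141, -0.004, 0.297]
force: [-0.4, -0.0, 6.3]
width: 0.0411
```

Request:
carry_out(dp=[[0,0,5],[0,0,40],[0,0,85],[0,0,130],[0,0,165],[0,0,170],[0,0,170]], twist=[[0,0,0],[0,0,0],[0,0,0],[0,0,0],[0,0,0],[0,0,0],[0,0,0]], grip=[35,35,35,35,35,35,35])

```text
t: 18.65
position: [0.5752, 0.3641, 0.2082]
eef_rot: [-3.141, -0.002, 0.297]
force: [0.3, -0.7, -1.1]
width: 0.0412
```

```bash
python3 - <<'E'
from h import *
print(px2w('top7',[(296,194.7),(80+198/1.67,120+233/4)],[.07,.096]))
s=read_state(); print(s['position'],s['eef_rot'],s['t'],s['width'],s['force'])
E
```

```text
[[ 0.56998331 -0.00812656  0.07      ]
 [ 0.6000709   0.19787344  0.096     ]]
[0.57522449 0.36412026 0.20822517] [-3.14137101e+00 -1.58717044e-03  2.96793795e-01] 18.65 0.04124249991947828 [ 0.2513626  -0.70154306 -1.10233284]
```

Request:
carry_out(dp=[[-4,-20,0],[-13,-60,0],[-23,-107,0],[-33,-154,0],[-43,-200,0],[-54,-248,0],[-64,-295,0],[-74,-342,0],[-84,-388,0],[-95,-435,0],[-105,-482,0],[-115,-529,0]], twist=[[0,0,0],[0,0,0],[0,0,0],[0,0,0],[0,0,0],[0,0,0],[0,0,0],[0,0,0],[0,0,0],[0,0,0],[0,0,0],[0,0,0]], grip=[35,35,35,35,35,35,35,35,35,35,35,35])

```text
t: 19.85
position: [0.458, -0.1661, 0.2049]
eef_rot: [-3.139, 0.004, 0.297]
force: [0.2, -0.6, -2.1]
width: 0.0408
```

Request:
carry_out(dp=[[-7,-35,0],[-11,-50,-20],[-11,-50,-60],[-11,-50,-100],[-11,-50,-130],[-11,-50,-150],[-11,-50,-150],[-11,-50,-150]], twist=[[0,0,0],[0,0,0],[0,0,0],[0,0,0],[0,0,0],[0,0,0],[0,0,0],[0,0,0]], grip=[35,35,35,35,35,35,35,35])

```text
t: 20.65
position: [0.4482, -0.2144, 0.0563]
eef_rot: [-3.139, 0.002, 0.297]
force: [-0.5, -0.3, -1.6]
width: 0.0409
```

```bash
python3 - <<'E'
from h import *
s=read_state(); print(s['position'],s['eef_rot'],s['t'],s['width'],s['force'])
snap('top','top8');snap('side','side8')
a=cv2.resize(cv2.imread('pics/top8.png')[150:300,330:480],None,fx=2.66,fy=4)
b=cv2.resize(cv2.imread('pics/side8.png')[100:250,290:440],None,fx=2.66,fy=4)
cv2.imwrite('pics/l.png',np.hstack([a,b]))
E
```

```text
[ 0.44822551 -0.21440673  0.05626531] [-3.13940878e+00  2.42042699e-03  2.96862483e-01] 20.65 0.040886924536418456 [-0.50987622 -0.34152814 -1.64578891]
```

View pics/l.png

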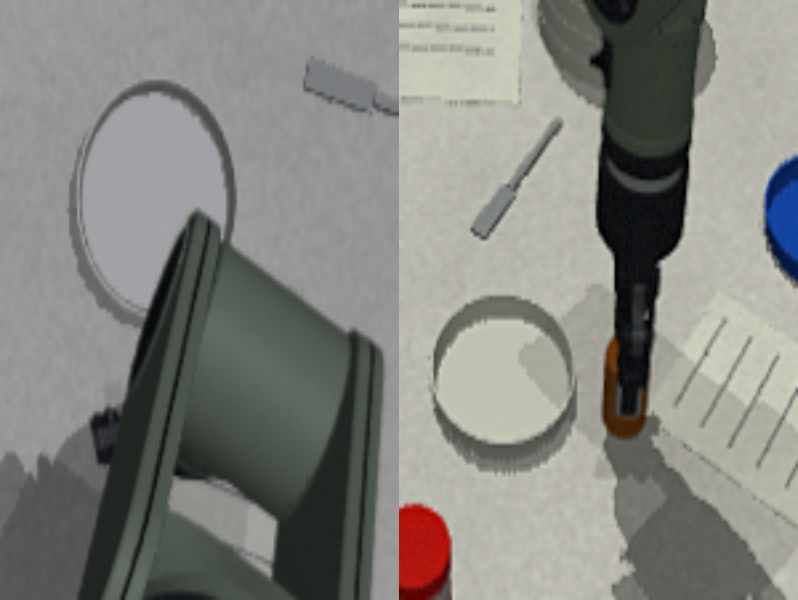

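The bottle hangs upright just in front of the dish. Lowering and releasing it, then moving on to the vial.

Request:
carry_out(dp=[[0,0,-10],[0,0,-18],[0,0,-20],[0,0,-20],[0,0,-20],[0,0,-20],[0,0,-20],[0,0,-20],[0,0,-20],[0,0,10],[0,0,50],[0,0,90]], twist=[[0,0,0],[0,0,0],[0,0,0],[0,0,0],[0,0,0],[0,0,0],[0,0,0],[0,0,0],[0,0,0],[0,0,0],[0,0,0],[0,0,0]], grip=[35,35,35,35,35,65,65,65,65,65,65,65])

```text
t: 21.95
position: [0.4487, -0.2146, 0.148]
eef_rot: [-3.14, 0.001, 0.297]
force: [0.9, -0.1, -0.2]
width: 0.0651
```

Request:
carry_out(dp=[[1,20,40],[2,65,40],[3,114,40],[4,163,40],[6,212,40],[7,261,40],[8,310,40],[9,359,40],[10,408,40],[12,457,40],[13,506,40],[14,555,40]], twist=[[0,0,0],[0,0,0],[0,0,0],[0,0,0],[0,0,0],[0,0,0],[0,0,0],[0,0,0],[0,0,0],[0,0,0],[0,0,0],[0,0,0]], grip=[65,65,65,65,65,65,65,65,65,65,65,65])

```text
t: 23.15
position: [0.4627, 0.3422, 0.187]
eef_rot: [3.141, 0.0, 0.297]
force: [2.0, 0.1, -0.2]
width: 0.0653
```

Request:
carry_out(dp=[[1,30,0],[2,40,-20],[2,40,-60],[2,40,-95],[2,40,-95],[2,40,-95]], twist=[[0,0,0],[0,0,0],[0,0,0],[0,0,0],[0,0,0],[0,0,0]], grip=[65,65,65,65,65,65])

```text
t: 23.75
position: [0.4653, 0.3802, 0.0924]
eef_rot: [3.141, 0.001, 0.297]
force: [0.6, -0.1, 0.5]
width: 0.0647
```

```bash
python3 - <<'E'
from h import *
s=read_state(); print(s['position'],s['eef_rot'],s['joint_pos'],s['t'],s['width'],s['force'])
snap('top','top9');snap('side','side9')
a=cv2.resize(cv2.imread('pics/top9.png')[150:300,80:440],None,fx=1.33,fy=4)
b=cv2.resize(cv2.imread('pics/side9.png')[350:470,210:330],None,fx=2.5,fy=5)
cv2.imwrite('pics/m.png',np.hstack([a,b]))
E
```

```text
[0.46525529 0.38016375 0.09237715] [3.14120188e+00 7.79013233e-04 2.96755688e-01] [ 6.65986438e-01  4.90205008e-01  1.70964411e+00 -1.02949579e-04
  9.42611077e-01  1.94008746e+00] 23.75 0.0646989989388945 [ 0.55178676 -0.13889245  0.48319336]
```

View pics/m.png

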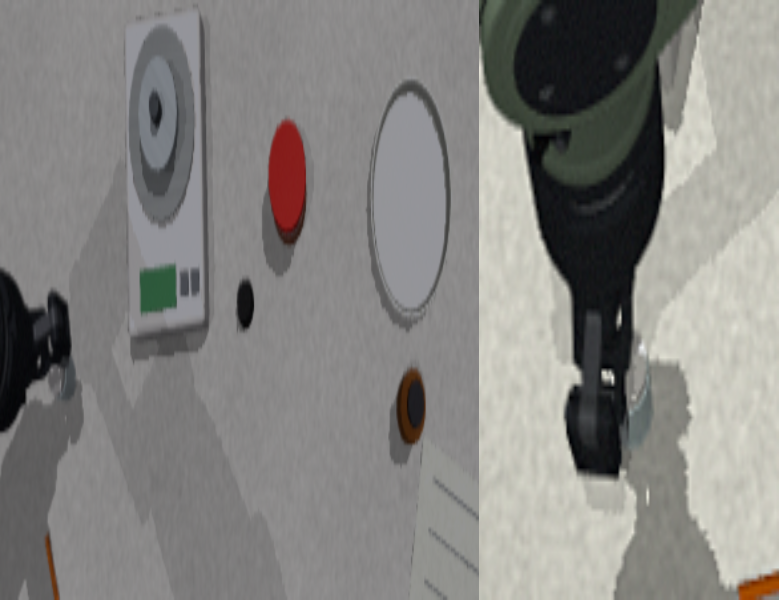

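The bottle stands free in front of the dish, and the fingers are close to the vial. I'll check finger alignment by projection before going lower.

```bash
python3 - <<'E'
from h import *
X=[[.465,.379,.092],[.465-.29*.037,.379+.956*.037,.092],[.465-.29*.037,.379+.956*.037,.080],[.464,.378,.05],[.464,.378,.0]]
p=w2px('side9',X); print(np.round(p,1),np.round((p-[210,350])*[2.5,5]+[479,0]))
p=w2px('top9',X); print(np.round((p-[80,150])*[1.33,4]))
print('bottle',px2w('top9',[(80+416/1.33,150+404/4)],.082),'tin-lid disc',px2w('top9',[(80+157/1.33-.2,150+113/4-.4)],.096),px2w('top9',[(80+287/1.33-.2,150+176/4-.4)],.07))
E
```

```text
[[265.9 412.2]
 [262.9 434.9]
 [263.6 437.4]
 [268.9 420.9]
 [271.3 430.9]] [[619. 311.]
 [611. 425.]
 [613. 437.]
 [626. 355.]
 [632. 404.]]
[[ 43. 365.]
 [ 21. 385.]
 [ 24. 386.]
 [ 56. 371.]
 [ 69. 376.]]
bottle [[ 0.44893191 -0.21457867  0.082     ]] tin-lid disc [[0.6009248  0.19942864 0.096     ]] [[ 0.5723883  -0.00720994  0.07      ]]
```

Request:
carry_out(dp=[[0,0,-25],[0,0,-48],[0,0,-60],[0,0,-60],[0,0,-60],[0,0,-60],[0,0,-60],[0,0,-60],[0,0,-60],[0,0,-60],[0,0,-60]], twist=[[0,0,0],[0,0,0],[0,0,0],[0,0,0],[0,0,0],[0,0,0],[0,0,0],[0,0,0],[0,0,0],[0,0,0],[0,0,0]], grip=[65,65,65,65,20,20,20,20,20,20,20], newtons=20)

```text
t: 24.95
position: [0.4659, 0.3807, 0.0338]
eef_rot: [-3.141, -0.003, 0.297]
force: [0.0, -0.6, 6.6]
width: 0.027
```

Request:
carry_out(dp=[[0,0,5],[0,0,35],[0,0,80],[0,0,120],[0,-20,150],[0,-65,155],[-2,-114,155],[-4,-163,155],[-6,-212,155],[-8,-261,155],[-10,-310,155],[-12,-359,155]], twist=[[0,0,0],[0,0,0],[0,0,0],[0,0,0],[0,0,0],[0,0,0],[0,0,0],[0,0,0],[0,0,0],[0,0,0],[0,0,0],[0,0,0]], grip=[20,20,20,20,20,20,20,20,20,20,20,20])

```text
t: 26.15
position: [0.4525, 0.0193, 0.1876]
eef_rot: [3.141, -0.0, 0.297]
force: [0.8, 0.3, -1.1]
width: 0.0269
```

Request:
carry_out(dp=[[0,-45,0],[-1,-90,0],[-1,-135,0],[-2,-165,0],[-2,-170,-30],[-2,-170,-75],[-2,-170,-115],[-2,-170,-135],[-2,-170,-135],[-2,-170,-135]], twist=[[0,0,0],[0,0,0],[0,0,0],[0,0,0],[0,0,0],[0,0,0],[0,0,0],[0,0,0],[0,0,0],[0,0,0]], grip=[20,20,20,20,20,20,20,20,20,20])

```text
t: 27.15
position: [0.4515, -0.149, 0.0528]
eef_rot: [3.141, -0.0, 0.297]
force: [0.2, 0.1, -0.1]
width: 0.0274
```

```bash
python3 - <<'E'
from h import *
s=read_state(); print(s['position'],s['eef_rot'],s['t'],s['width'],s['force'])
snap('side','side10')
cv2.imwrite('pics/n.png',cv2.resize(cv2.imread('pics/side10.png')[130:280,260:460],None,fx=4,fy=4))
E
```

```text
[ 0.45154157 -0.14898439  0.05277853] [ 3.14133650e+00 -2.49222767e-04  2.96800588e-01] 27.15 0.02736557358312649 [ 0.21481574  0.08178284 -0.11515087]
```

View pics/n.png

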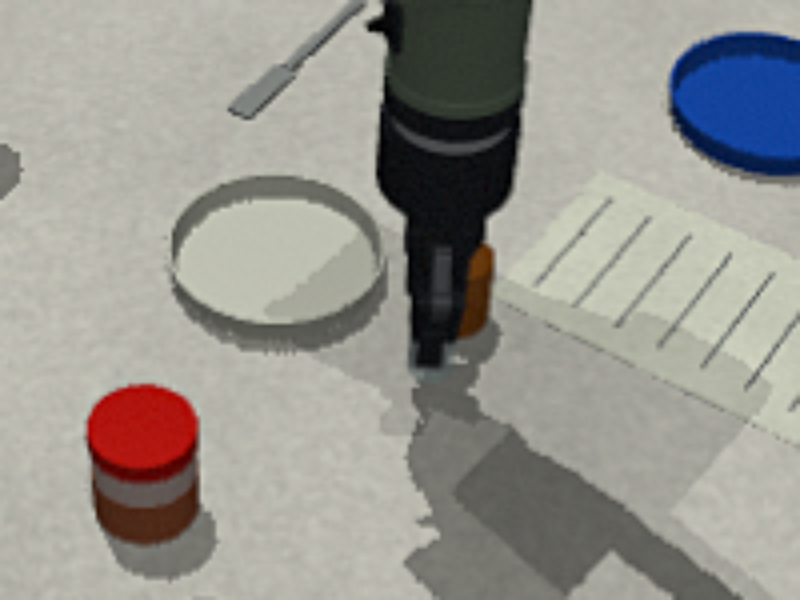

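The bottle is undisturbed and the vial hangs vertical beside it. Lowering, releasing with a small opening, lifting and retreating.

Request:
carry_out(dp=[[0,0,-10],[0,0,-18],[0,0,-20],[0,0,-20],[0,0,-20],[0,0,-20],[0,0,-20],[0,0,-20],[0,0,-20],[0,0,0],[0,0,40],[0,0,85]], twist=[[0,0,0],[0,0,0],[0,0,0],[0,0,0],[0,0,0],[0,0,0],[0,0,0],[0,0,0],[0,0,0],[0,0,0],[0,0,0],[0,0,0]], grip=[20,20,20,20,20,39,39,39,39,39,39,39])

```text
t: 28.4
position: [0.45, -0.1485, 0.1373]
eef_rot: [-3.139, 0.003, 0.297]
force: [0.8, 0.5, 0.1]
width: 0.0391
```

Request:
carry_out(dp=[[0,0,45],[0,0,90],[-20,-30,100],[-46,-70,100],[-72,-110,100],[-98,-150,100],[-124,-190,100],[-150,-230,100],[-176,-270,100],[-200,-310,100],[-220,-340,100],[-220,-340,100]], twist=[[0,0,0],[0,0,0],[0,0,0],[0,0,0],[0,0,0],[0,0,0],[0,0,0],[0,0,0],[0,0,0],[0,0,0],[0,0,0],[0,0,0]], grip=[39,39,39,39,39,39,39,39,39,39,39,39])

```text
t: 29.6
position: [0.2287, -0.4921, 0.2365]
eef_rot: [3.141, 0.001, 0.292]
force: [-0.2, 0.4, 0.6]
width: 0.0391
```

```bash
python3 - <<'E'
from h import *
s=read_state(); print(s['position'],s['t'],s['force'])
snap('top','top11');snap('side','side11')
a=cv2.resize(cv2.imread('pics/top11.png')[140:280,160:440],None,fx=2.857,fy=2.857)
b=cv2.resize(cv2.imread('pics/side11.png')[140:370,190:440],None,fx=3.2,fy=.87)
cv2.imwrite('pics/o.png',np.vstack([a,cv2.resize(b,(a.shape[1],200))]))
E
```

```text
[ 0.22871285 -0.49208568  0.23652982] 29.6 [-0.2258176   0.39493139  0.58229495]
```

View pics/o.png

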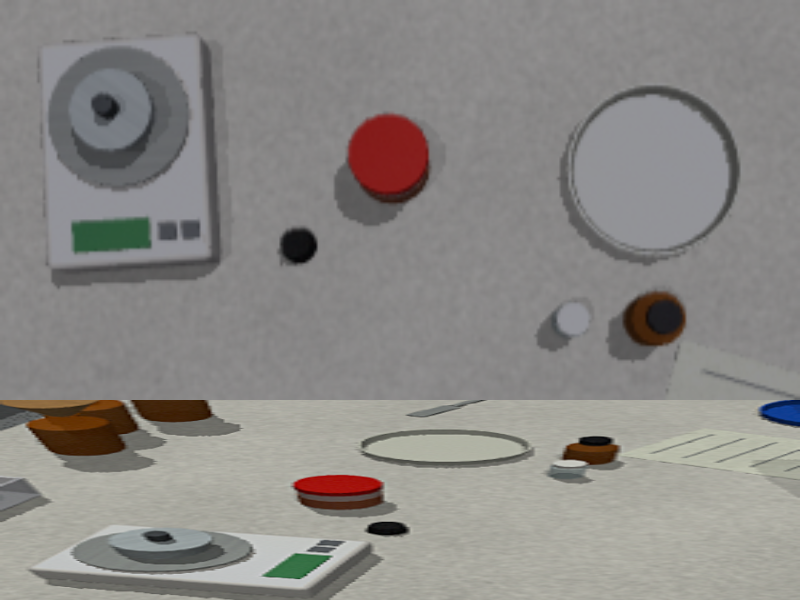

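Everything stands upright and free: bottle cap (663,317), vial cap (573,319), jar cap (388,154), lid disc (110,110) in the upper crop. Final check against the tolerances.

```bash
python3 - <<'E'
from h import *
T=lambda x,y:(x/2.857+160-.32,y/2.857+140-.32)
w={k:px2w('top11',[T(*p)],z)[0][:2]*1000 for k,p,z in(('bottle',(663,317),.082),('vial',(573,319),.05),('jar',(388,154),.07),('lid',(110,110),.096),('knob',(104,105),.118),('dish',(653,170),.02),('pan',(119,117),.06),('stopper',(299,245),.022))}
for k in w: print(k,w[k].round(1))
d=w['dish'];b=w['pan']-[25,1.9]
n=lambda a,c:round(float(np.hypot(*(a-c))),1)
print('jar',n(w['jar'],d),n(w['jar'],b),w['jar']-d,'bottle',w['bottle']-d,'vial',w['vial']-d,n(w['vial'],w['bottle']),'lid-pan',n(w['lid'],w['pan']))
E
```

```text
bottle [ 449.7 -212.4]
vial [ 448.8 -148.9]
jar [572.4  -7. ]
lid [600.2 198.7]
knob [599.4 196.8]
dish [ 568.8 -215.2]
pan [602. 202.]
stopper [507.  66.]
jar 208.2 207.1 [  3.66273334 208.20528256] bottle [-119.07702852    2.79545572] vial [-119.97128604   66.25130907] 63.5 lid-pan 3.7
```

```bash
python3 -c "
from cell import ctrl; print(ctrl.job_done())"
```

```text
the job is handed in; nothing more can be done
None
```

The kit is set out and the job is handed in; `job_done()` gives no verdict. I placed the tin on the pan, then its lid, then the jar, bottle and vial, and backed the arm off clear of everything. It was done by about t = 30 s of the 128 s allowed.

My last top-view measurements were all within tolerance:

| Check | Measured | Allowed |
|---|---|---|
| Lid from pan centre (tin itself measured about 3 mm off centre before lidding) | about 4 mm | tin within 15 mm |
| Lid to tin | about 2–3 mm | below 9 mm |
| Jar to dish centre | 208 mm | 172–240 mm |
| Jar to balance centre | 207 mm | 172–240 mm |
| Bottle in front of dish centre | 119 mm | 98–138 mm |
| Bottle sideways from dish centre | 3 mm | within 18 mm |
| Vial in front of dish centre | 120 mm | 93–140 mm |
| Vial to bottle (about 28 mm clear) | 64 mm | 47–85 mm |

- **Upright:** the jar, bottle and vial look upright and the lid looks flat in both views. I judged that by eye and did not measure the angles.
- **Bystanders:** the stopper re-measured at its starting point to within 1 mm. The spatula was not re-measured, but it was never approached.
- **Disagreement:** the side camera consistently read 2–3 px (a few mm) off the top camera, within the range of calibration error. I relied on the top view.

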